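# Put the knife away in the child-safe box

### The arm

A 6-joint arm with a two-finger parallel gripper is mounted at the origin on a cart in front of the work surface, level with it; the furniture and walls round the work are solid. World frame = base frame: x ahead of the robot, y to its left, z up, the work surface at z = 0. Lengths are in mm, angles in rad, forces in N, time in s.
With the tool pointing down it reaches from about 300 to 775 mm from the base axis. Payload 14.6 kg.
Tool frame: the origin (TCP) lies at the very end of the fingers, on their centre line; the grasp point (between the pads) lies 19 mm behind it; z points along the fingers, y is the line along which they close (so a half turn about z gives the same grasp; the last joint's range is limited). The gripper opens to 94 mm and grips with 3 to 60 N. Pads are 16 mm wide; open, the fingers measure 119 mm over their backs; the gripper's body (75 mm by 177 mm) begins 78 mm behind the grasp point.
Start: joints at [1.113, 0.3, 1.521, -0, 1.321, -0.067], TCP at [209.507, 508.523, 205.446] pointing down, gripper open.
Joint ranges: [-3.03, 3.03], [-0.79, 2.21], [0.23, 2.52], [-1.04, 4.18], [0, 3.07], [-2.55, 2.55]. Speed limits (rad/s): [2.22, 2.22, 2.57, 3.14, 3.14, 3.14].

### API

Orientations are given as [roll, pitch, yaw] about the fixed x, y, z axes, in that order (R = Rz(yaw) Ry(pitch) Rx(roll)).
In Python, from cell import manip, eyes, ticket gives the robot as it stands. The module is installed in compiled form; this text tells all that it offers.
- The arm moves only by the tool arm_command, never from a script. Its argument "plan" is a list of rows, each a list of 5 numbers: the opening, from -1 (shut) to 1 (fully open), then the shift along the tool's x, y, z in m, then the turn about the tool's z in rad. In form: [[jaw, dx, dy, dz, roll], ...]. A call has 1 to 20 rows; each row shifts and turns the commanded pose from where the row before left it, along the tool's axes as they then stand; what a row does not reach is not made up. A row lasts 1/8 s, in which the tool goes at most 62.5 mm and 10.7 degrees, less where a joint would pass 70% of its speed; a pose out of reach is approached as far as the arm can. A call is refused whole if a number of a shift passes 0.0625 or a number of a turn 0.188, either way. A call with a gripper value outside its range is refused whole. The fingers move at their own pace and stop on an object; "newtons" is the grip in N (left out, the last holds). Time passes only in rows, so rows that do not move let the fingers close. It gives the time, the measured TCP pose, the force, the opening and the grip force at its end, in the units of the state.
- manip.read_state(): the state, without advancing time (a new reading comes with each control period).
- eyes.camera(name): name is "scene" or "top"; returns a dict with "img" (400x640x3 uint8, blue, green, red), "z_map" (400x640 float32, mm along the optical axis (not along the pixel's ray), 0 where there is no reading), "fx", "fy", "cx", "cy" (pixels), "eye" and "orientation" of the camera in the world. Camera axes: x right, y down, z forward; pixel columns grow to the right and rows downward; lengths in mm; the calibration is good to about 2 mm. A picture is of the moment at which its call begins.
- ticket.sign_off(): hands the job in; it is judged then, once.
The state is a dict: "clock": time; "joints": joint angles; "qd": joint speeds; "effort": joint torques, N m; "eef_pos": TCP position; "eef_rot": TCP orientation; "wrist_force": force on the tool from outside, world axes, zero at the start; "moment": the same for the moment, N m; "finger_gap": finger opening in mm; "finger_force": force on a finger pad.
Only numpy, scipy, OpenCV 4.12 (cv2) and the standard library are available. Lean on these libraries where they do the work, as an engineer would, in place of code of your own. Each camera call takes 0.05 s, during which the arm holds its last target. There are 200 camera calls.

### The job

Put the kitchen knife, in its blade guard, away in the child-safe box with the oak lid. The pepper mill in front of its lock and the spice jar on its lid are in the way, so first stand both upright on the stone tray, beside the jar that is already there; then slide the black child-lock tab fully aside, press the steel catch so that the lid springs open, and lay the knife flat inside. Leave the lid open, since more is to go in, and leave everything else where it stands.

Things in the scene. Friction and masses are not known exactly. Their poses are not given: they have to be found in the camera images.
- keep_box: Fixed cream steel box (all in mm): 165 deep (its x), 260 wide (its y), oak lid's top 83 up. Origin: centre of underside; +x to the hinges at the back, -x to the lock in front, +y to the left seen from the robot. Walls 4, rim 70 up, inside 157 x 252, floor 6 up. Dark lock casing in front: x -83 to -139, y -57 to +89, top 50 up (tab rails to 60).
- box_floor (a point): Centre of the box's inner floor, axes as the box's
- box_lid (a joint): Hinge of the oak lid at the back rim (box x = +83 mm, 70 mm up): 0 shut, 1.75 rad fully open, leaning a little back. A weak spring throws it open within about 1.5 s once the catch lets go, and holds it there; a hand in its way only stops it for as long as it stays. Open, it reaches 0.24 m above the worktop.
- lid_front (a point): Middle of the lid's upper front edge (lid shut: box x = -86 mm, 83 mm up)
- catch (a joint): Rocker catch of bright steel that holds the lid: 0 at rest, it lets go of the lid at about 0.11 rad and stops at 0.28 rad; about 3 N on the pad press it fully, and it springs back. While the tab's tongue lies under the pad it cannot be pressed.
- catch_pad (a point): Point to press, straight down: on top of the steel pad (32 mm along box x, 40 mm along box y, ribbed), 66 mm up. At box x = -124, y = -25 mm; the pad goes down 7 mm here. Behind it, from box x = -105 mm, the catch's nose stands up to 83 mm.
- lock_tab (a joint): Slide of the black child-lock tab along the box's +y: 0 locked (starts at 0 to 0.004), 0.032 m fully aside; its tongue clears the pad from 0.020 on. Stays where it is left; about 1.5 N move it.
- tab_grip (a point): Centre of the tab's upright black thumb ridge, 8 mm below its top: ridge 12 mm thick along box x, 26 mm long along box y, standing free from 60 to 79 mm above the worktop. Locked it is at box x = -123, y = +37 mm; 30 mm of free room behind it to the lid.
- mill: Brown wooden pepper mill, 58 mm across the foot, 170 mm tall, 0.18 kg; a round head 48 mm across from 123 to 159 mm up, with a small knob on top. Stands in front of the lock. Origin: centre of its underside, z up.
- spice_jar: Glass spice jar with a black cap, 49 mm across, 108 mm tall (glass to 86 mm, cap 44 mm across above), 0.13 kg. Stands on the lid of the box. Origin: centre of its underside, z up.
- tray: Oval stone tray lying flat, 230 mm (its x) by 130 mm (its y), 12 mm thick, fixed, to the left or the right of the box. Origin: centre of its underside.
- tray_jar: Small spice jar with a black cap, 46 mm across, 92 mm tall, standing at the far end of the tray; stays there. Origin: centre of its underside.
- salt: Glass salt shaker, 44 mm across, 90 mm tall, beside the pepper mill in front of the box; stays there. Origin: centre of its underside.
- timer: Grey-green round wind-up timer, 69 mm across, 61 mm tall, left of the box towards the back; stays there. Origin: centre of its underside.
- cup: White espresso cup, 62 mm across (88 mm with its handle), 50 mm tall, far out on the right; stays there. Origin: near the middle of its underside.
- knife: Kitchen knife in its grey plastic blade guard, lying flat on the worktop, on the other side of the box from the tray, 190 mm long (its x), 0.11 kg. Origin: mid-length, at the underside, close to its centre of mass; +x to the point. Dark wooden handle from x -95 to -3 mm, 21 mm wide (its y), 16 mm thick; guard from +11 to +95 mm, 28 mm wide, 11 mm thick.
Things that resemble listed ones, but are neither listed nor needed, are in the scene too. What is shaped like the mill but red is not meant.

How it is judged:
By the outcome, as a careful person would: the job done as asked, in the order asked, and still so for the second after the job is handed in, with the robot touching nothing.
It also fails if it takes over 72 s, if anything falls off the work surface, if the arm or the gripper's body presses on something with over 40 N, if the wrist force passes 120 N, or if a joint passes its speed limit or range.

## Working session

There is one attempt and no reset: what is moved stays moved. The work goes in short steps, Python scripts to look and compute and a tool call to move; the robot and the scene stay as the last step left them, time stands still between calls to the robot, and variables do not carry over. Pictures are saved under pics/ and viewed, at most 10 in all, crops included, and the job is handed in when it is done.

Besides the shell and the picture viewer there is one more tool, called after ">>>" as name([rows], argument=value, ...), one row to a line, values as JSON. arm_command: Moves the arm, as the interface text tells. Its arguments: {"type":"object","properties":{"plan":{"type":"array"},"newtons":{"type":"number"}},"required":["plan"]}

```bash
mkdir -p pics; cat > h.py <<'E'
import numpy as np, cv2
from scipy.spatial.transform import Rotation as R
from cell import manip, eyes, ticket
def cam(n):
    c=eyes.camera(n); o=np.array(c["orientation"],float)
    M=o if o.shape==(3,3) else R.from_euler('xyz',o).as_matrix()
    v,u=np.mgrid[0:400,0:640]; z=c["z_map"]
    P=np.stack([(u-c["cx"])/c["fx"]*z,(v-c["cy"])/c["fy"]*z,z],-1)@M.T+np.array(c["eye"])
    P[z==0]=np.nan
    c["P"]=P; return c
E
python3 - <<'E'
from h import *
s=manip.read_state(); print(s)
ims=[]
for n in("scene","top"):
    c=cam(n); print(n,c["eye"],c["orientation"],c["fx"],c["cx"],c["cy"]); cv2.imwrite(f"pics/{n}0.png",c["img"]); np.savez(f"{n}0.npz",P=c["P"],img=c["img"])
    P=c["P"]; print(P[200,320],P[350,320],P[200,100],P[200,540])
E
```

```text
{'clock': 0.0, 'joints': array([ 1.11340235e+00,  3.00490185e-01,  1.52157438e+00,  1.63014256e-05,
        1.32067870e+00, -6.66357220e-02]), 'qd': array([-1.02475413e-03, -3.26370240e-04,  2.17326353e-03,  8.26294942e-04,
        8.44072586e-04,  3.12534066e-05]), 'effort': array([-5.88295225e-04, -5.31806874e+01, -3.52731049e+01,  7.08709541e-02,
        2.44980451e-02, -6.70662280e-05]), 'eef_pos': array([209.39351425, 508.3053521 , 204.87869213]), 'eef_rot': array([-3.14044565e+00, -9.23693609e-05,  2.75083030e+00]), 'wrist_force': array([-0.55017243, -0.34576936, -0.11852186]), 'moment': array([-0.04442441,  0.02847301,  0.00299349]), 'finger_force': 0.0, 'finger_gap': 94.22681541864809}
scene [ -44.07247141 -888.04011169  606.36983484] [-2.05180331  0.01904452 -0.62446905] 363.3416224799738 323.13815840161385 198.1116314190751
[534.32464111 -50.95992901  69.00647691] [ 239.81382674 -463.25000004   -7.24341275] [-35.28035274 -65.78853588 260.04745513] [ 840.82132525 -555.41336002  180.26214746]
top [ 172.21022146 -214.05005    1532.91215959] [-2.87832631  0.00360588 -1.23160255] 440.4500254397332 317.50828527002983 195.93471160501642
[541.20766473 -87.42331214  30.44160342] [   4.61916064 -277.71115734 -910.42540634] [ 2.85729242e+02  6.62907043e+02 -3.34912875e-01] [ 765.78273364 -786.35882571  107.80924784]
```

View pics/scene0.png

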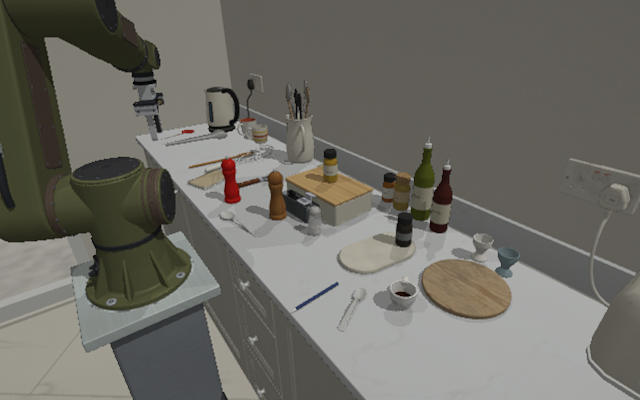

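View pics/top0.png

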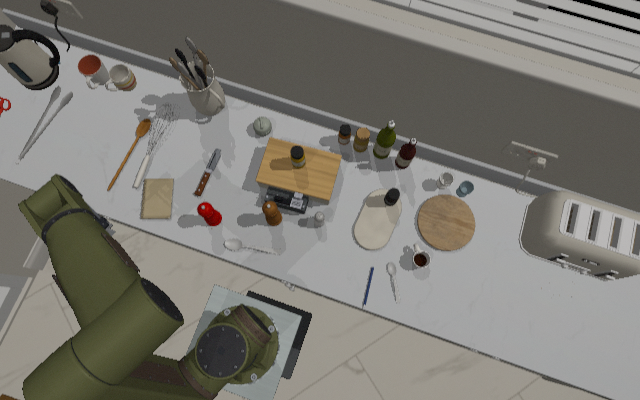

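The top view shows the box lid at (300,168), the spice jar on it at (297,155), the brown mill at (272,212), the red decoy mill at (208,213), the salt at (319,218), the tray at (377,218) with its jar at (392,197), and the timer at (262,126). Only one knife lies flat: handle at (202,182), guard at (213,160), left of the box and opposite the tray. The others stand in the crock. The brown mill is the one meant, since it stands in front of the lock and isn't red. I'll confirm both in one crop while measuring.

```bash
python3 - <<'E'
from h import *
D={n:np.load(n+"0.npz") for n in("top","scene")}
c=D["top"]["img"][110:260,180:415]; cv2.imwrite("pics/crop0.png",cv2.resize(c,None,fx=3.3,fy=3.3,interpolation=cv2.INTER_CUBIC))
T=D["top"]["P"];S=D["scene"]["P"]
def pts(P): return P.reshape(-1,3)[~np.isnan(P.reshape(-1,3)[:,0])]
t,s=pts(T),pts(S)
for n,p in(("top",t),("scene",s)):
    q=p[(abs(p[:,2])<8)&(p[:,0]>300)&(p[:,0]<800)&(abs(p[:,1])<500)]; print(n,"table z",np.median(q[:,2]))
    # lid
    c0=T[175,300]; q=p[(abs(p[:,2]-83)<5)&(np.hypot(*(p[:,:2]-c0[:2]).T)<190)]
    r=cv2.minAreaRect(q[:,:2].astype(np.float32)); print("lid",np.round(r[0]),np.round(r[1]),r[2],len(q),np.median(q[:,2]))
for nm,(u,v) in dict(mill=(272,205),sjar=(297,151),salt=(319,215),tjar=(392,195),timer=(262,124),knife=(206,174),tray=(372,228),red=(206,208),cup=(420,258)).items():
    c0=T[v,u]; print(nm,"seed",np.round(c0))
    for n,p in(("top",t),("scene",s)):
        q=p[(np.hypot(*(p[:,:2]-c0[:2]).T)<(150 if nm in("tray","knife") else 60))]
        if nm=="tray": q=q[(q[:,2]>8)&(q[:,2]<16)]
        elif nm=="knife":q=q[(q[:,2]>6)&(q[:,2]<25)]
        elif nm=="sjar": q=q[q[:,2]>95]
        else: q=q[q[:,2]>20]
        if len(q)<5: print(n,"few");continue
        zt=np.percentile(q[:,2],98); top=q[q[:,2]>zt-8] if nm not in("tray","knife") else q
        r=cv2.minAreaRect(top[:,:2].astype(np.float32)); print("  ",n,"zmax",round(zt),"n",len(top),"rect",np.round(r[0]),np.round(r[1]),round(r[2],1))
E
```

```text
top table z 0.4555231769591046
lid [560.  14.] [281. 266.] 3.8722171783447266 2931 83.29666651348839
scene table z -0.08736126385349507
lid [558.   9.] [281. 273.] 5.703526020050049 1701 82.9448617937336
mill seed [443.  42. 158.]
   top zmax 165 n 50 rect [436.  48.] [29. 28.] 75.8
   scene zmax 158 n 69 rect [429.  42.] [26. 36.] 53.2
sjar seed [633.  24. 189.]
   top zmax 195 n 117 rect [632.  25.] [40. 41.] 43.4
   scene zmax 192 n 69 rect [630.  21.] [43. 39.] 38.6
salt seed [ 475. -107.   95.]
   top zmax 93 n 48 rect [ 476. -107.] [27. 24.] 65.3
   scene zmax 89 n 47 rect [ 474. -111.] [27. 27.] 10.4
tjar seed [ 620. -316.  104.]
   top zmax 110 n 83 rect [ 629. -318.] [37. 38.] 70.0
   scene zmax 105 n 111 rect [ 627. -320.] [38. 38.] 64.1
timer seed [733. 203.  58.]
   top zmax 62 n 60 rect [737. 208.] [39. 41.] 79.5
   scene zmax 59 n 6 rect [725. 212.] [27.  8.] 54.7
knife seed [499. 335.  18.]
   top zmax 21 n 684 rect [498. 337.] [272. 295.] 16.6
   scene zmax 17 n 136 rect [430. 361.] [192. 176.] 27.4
tray seed [ 508. -291.   24.]
   top zmax 16 n 1508 rect [ 500. -294.] [267. 287.] 44.9
   scene zmax 14 n 1930 rect [ 509. -307.] [291. 150.] 5.6
red seed [363. 238. 159.]
   top zmax 170 n 17 rect [361. 244.] [21. 11.] 71.7
   scene zmax 159 n 53 rect [358. 239.] [25. 36.] 69.1
cup seed [ 464. -478.   20.]
   top zmax 54 n 77 rect [ 462. -477.] [60. 67.] 88.2
   scene zmax 50 n 230 rect [ 460. -473.] [77. 60.] 66.4
```

View pics/crop0.png

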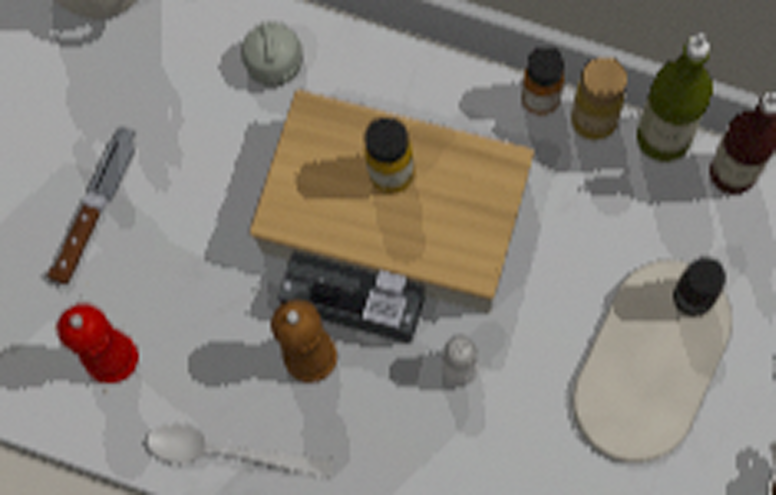

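The crop confirms the brown mill at about (300,340) in front of the lock, and the sheathed knife with wooden handle at (90,205). Next I segment the lid, tray and knife by colour.

```bash
python3 - <<'E'
from h import *
def comp(m,u,v):
    n,l=cv2.connectedComponents(m.astype(np.uint8)); return l==l[v,u]
for n,seeds in(("top",dict(lid=(275,175),tray=(372,228),handle=(203,184),guard=(213,160),tab=(278,199),pad=(298,200))),("scene",dict(lid=(315,190),tray=(370,254)))):
    D=np.load(n+"0.npz");P=D["P"];im=cv2.GaussianBlur(D["img"],(3,3),0)
    hsv=cv2.cvtColor(im,cv2.COLOR_BGR2HSV).astype(int)
    for k,(u,v) in seeds.items():
        print(n,k,"hsv",hsv[v,u],"P",np.round(P[v,u],1))
        if k in("tab","pad"):continue
        if k=="lid": m=(abs(P[...,2]-83)<6)&(hsv[...,1]>60)
        elif k=="tray": m=(abs(P[...,2]-12)<5)&(hsv[...,1]>=hsv[v,u,1]-12)
        elif k=="handle": m=(P[...,2]>6)&(P[...,2]<25)&(hsv[...,1]>80)
        else: m=(P[...,2]>5)&(P[...,2]<25)&(hsv[...,2]<hsv[v,u,2]+25)
        q=P[comp(m,u,v)]; r=cv2.minAreaRect(q[:,:2].astype(np.float32))
        w,V=np.linalg.eigh(np.cov(q[:,:2].T)); a=np.degrees(np.arctan2(V[1,1],V[0,1]))
        print("   n",len(q),"mean",np.round(q.mean(0)),"rect",np.round(r[0]),np.round(r[1]),round(r[2],1),"pca",round(a,1),np.round(4*np.sqrt(w)))
        if k=="tray":
            e=cv2.fitEllipse(cv2.convexHull(q[:,:2].astype(np.float32))); print("   ell",e)
E
```

```text
top lid hsv [ 18 124 158] P [559.4  83.2  88.7]
   n 3026 mean [609.  14.  83.] rect [614.  18.] [171. 266.] 4.1 pca 95.8 [197. 318.]
top tray hsv [ 20  27 167] P [ 508.  -290.9   23.6]
   n 249607 mean [nan nan nan] rect [233. -93.] [1028. 3133.] 19.4 pca nan [nan nan]
   ell ((-37.9846305847168, -170.51953125), (1837.72314453125, 3214.11328125), 14.809667587280273)
top handle hsv [ 11 150  90] P [461.5 331.1  14.3]
   n 123 mean [461. 334.  15.] rect [461. 335.] [21. 87.] 89.0 pca 177.6 [ 23. 100.]
top guard hsv [110  17  92] P [558.5 333.7  11.9]
   n 144 mean [560. 333.  11.] rect [563. 333.] [30. 80.] 87.8 pca -179.6 [33. 89.]
top tab hsv [105  26  20] P [486.8  46.4  70.7]
top pad hsv [120  11 116] P [506.9 -19.3  68.1]
scene lid hsv [ 18 115 149] P [546.5  -6.2  83.2]
   n 1607 mean [601.  -6.  83.] rect [612.  14.] [174. 272.] 4.3 pca 99.9 [193. 315.]
scene tray hsv [ 23  26 165] P [ 521.7 -301.8   11.6]
   n 1957 mean [ 535. -306.   12.] rect [ 548. -303.] [131. 226.] 83.8 pca 173.3 [147. 221.]
   ell ((549.6527709960938, -302.224609375), (147.8375701904297, 234.43194580078125), 84.23395538330078)
```

```bash
python3 - <<'E'
from h import *
from scipy.optimize import least_squares
D=[np.load(n+"0.npz")["P"] for n in("top","scene")]
for nm,c0,r,z0,z1 in(("mill head",(433,45),24,132,150),("mill foot",(433,45),29,2,15),("sjar glass",(631,23),24.5,95,160),("sjar cap",(631,23),22,172,186),("tjar glass",(628,-319),23,20,70)):
    for P in D+[np.concatenate([d.reshape(-1,3) for d in D])]:
        q=P.reshape(-1,3); q=q[(q[:,2]>z0)&(q[:,2]<z1)&(np.hypot(q[:,0]-c0[0],q[:,1]-c0[1])<40)]
        if len(q)<8: print(nm,len(q));continue
        f=least_squares(lambda c:np.hypot(q[:,0]-c[0],q[:,1]-c[1])-r,c0,loss="soft_l1",f_scale=2).x
        print(nm,len(q),np.round(f,1))
b=np.array([613,16]);a=.073;Rm=np.array([[np.cos(a),-np.sin(a)],[np.sin(a),np.cos(a)]])
for p in((-123,37),(-124,-25),(-20,0)): print(p,b+Rm@p)
E
```

```text
mill head 60 [436.9  51.7]
mill head 96 [434.1  49.2]
mill head 156 [435.2  49.9]
mill foot 65 [434.3  47.7]
mill foot 73 [432.8  47.2]
mill foot 138 [433.3  47.2]
sjar glass 107 [633.9  25.9]
sjar glass 258 [631.7  24.1]
sjar glass 365 [632.5  24.5]
sjar cap 25 [634.  28.]
sjar cap 51 [631.6  24.7]
sjar cap 76 [632.4  25.4]
tjar glass 55 [ 630.9 -319.2]
tjar glass 251 [ 630.1 -320. ]
tjar glass 306 [ 630.2 -320. ]
(-123, 37) [487.62898628  43.93043   ]
(-124, -25) [491.15363083 -17.97737953]
(-20, 0) [593.05326634  14.54129638]
```

>>> arm_command([
  [1,0,0,-0.007,0.13],
  [1,0,0,-0.007,0.13],
  [1,0,0,-0.006,0.13],
  [1,-0.03525,-0.04025,0,0],
  [1,-0.03525,-0.04025,0,0],
  [1,-0.03525,-0.04025,0,0],
  [1,-0.03525,-0.04025,0,0],
  [1,-0.03525,-0.04025,0,0],
  [1,-0.03525,-0.04025,0,0],
  [1,-0.03525,-0.04025,0,0],
  [1,-0.03525,-0.04025,0,0],
  [1,-0.03525,-0.04025,0,0],
  [1,-0.03525,-0.04025,0,0],
  [1,-0.03525,-0.04025,0,0],
  [1,-0.03525,-0.04025,0,0],
  [1,0,0,0,0],
  [1,0,0,0,0],
], newtons=15)

```text
clock: 2.22
eef_pos: [182.1, -58.4, 225.8]
eef_rot: [3.142, -0.0, 2.36]
wrist_force: [0.8, -0.1, -0.7]
finger_gap: 93.9
finger_force: 0.0
```

The sign of the tool turn is opposite to what I assumed: z points down, so a positive turn lowers yaw. Nothing was touched. I'll turn back first.

>>> arm_command([
  [1,0,0,0,-0.156],
  [1,0,0,0,-0.156],
  [1,0,0,0,-0.156],
  [1,0,0,0,-0.156],
  [1,0,0,0,-0.156],
  [1,0,0,0,0],
])

```text
clock: 2.98
eef_pos: [182.3, -57.8, 225.9]
eef_rot: [3.142, 0.0, -3.139]
wrist_force: [0.6, 0.3, -0.4]
finger_gap: 94.1
finger_force: 0.0
```

```bash
python3 -c "
from h import *
s=manip.read_state();print(s['joints'].round(3),s['eef_pos'].round(1),s['eef_rot'].round(3))"
```

```text
[-0.5   -0.652  2.27   0.     1.524 -2.073] [182.3 -57.8 225.9] [ 3.142  0.    -3.139]
```

>>> arm_command([
  [1,-0.02,0.006,0,0],
  [1,-0.02,0.006,0,0],
  [1,-0.02,0.006,0,0],
  [1,-0.02,0.006,0,0],
  [1,-0.037,0.006,0,0],
  [1,-0.037,0.006,0,0],
  [1,-0.037,0.006,0,0],
  [1,-0.037,0.006,0,0],
  [1,-0.037,0.006,0,0],
  [1,-0.037,0.006,0,0],
  [1,-0.037,0.006,0,0],
  [1,-0.037,0.006,0,0],
  [1,-0.037,0.006,0,0],
  [1,-0.037,0.006,0,0],
  [1,0,0,0,0],
  [1,0,0,0,0],
])

```text
clock: 4.97
eef_pos: [631.6, 26.1, 225.5]
eef_rot: [3.142, -0.001, 3.14]
wrist_force: [-0.4, -0.0, -0.7]
finger_gap: 94.2
finger_force: 0.0
```

>>> arm_command([
  [1,0,-0.001,0.025,0],
  [1,0,0,0.025,0],
  [1,0,0,0.025,0],
  [1,0,0,0.025,0],
  [1,0,0,0,0],
  [-1,0,0,0,0],
  [-1,0,0,0,0],
  [-1,0,0,0,0],
  [-1,0,0,0,0],
  [-1,0,0,0,0],
  [-1,0,0,0,0],
  [-1,0,0,0,0],
  [-1,0,0,0,0],
], newtons=15)

```text
clock: 6.6
eef_pos: [632.2, 23.8, 125.9]
eef_rot: [3.142, 0.0, 3.141]
wrist_force: [-0.3, 1.5, 0.2]
finger_gap: 46.3
finger_force: 15.0
```

>>> arm_command([
  [-1,0,0,-0.02,0],
  [-1,0,0,-0.04,0],
  [-1,0,0,-0.04,0],
  [-1,0.0071,-0.0313,0,0],
  [-1,0.0071,-0.0313,0,0],
  [-1,0.0071,-0.0313,0,0],
  [-1,0.0071,-0.0313,0,0],
  [-1,0.0071,-0.0313,0,0],
  [-1,0.0071,-0.0313,0,0],
  [-1,0.0071,-0.0313,0,0],
  [-1,0.0071,-0.0313,0,0],
  [-1,0.0071,-0.0313,0,0],
  [-1,0.0071,-0.0313,0,0],
  [-1,0,0,0.03,0],
  [-1,0,0,0.03,0],
  [-1,0,0,0.03,0],
  [-1,0,0,0.03,0],
  [-1,0,0,0.02,0],
  [-1,0,0,0.01,0],
  [-1,0,0,0,0],
])

```text
clock: 9.1
eef_pos: [560.9, -289.3, 75.9]
eef_rot: [3.141, -0.0, 3.141]
wrist_force: [0.6, -0.7, -1.2]
finger_gap: 46.4
finger_force: 14.9
```

```bash
python3 - <<'E'
from h import *
c=cam("scene"); cv2.imwrite("pics/s1.png",cv2.resize(c["img"][130:300,290:490],None,fx=3.5,fy=3.5))
P=c["P"].reshape(-1,3); q=P[(np.hypot(P[:,0]-561,P[:,1]+289)<33)]
for z in range(10,140,10): print(z,(abs(q[:,2]-z)<5).sum(),end=' ')
E
```

```text
10 198 20 0 30 4 40 46 50 51 60 52 70 55 80 46 90 55 100 57 110 72 120 47 130 60
```

View pics/s1.png

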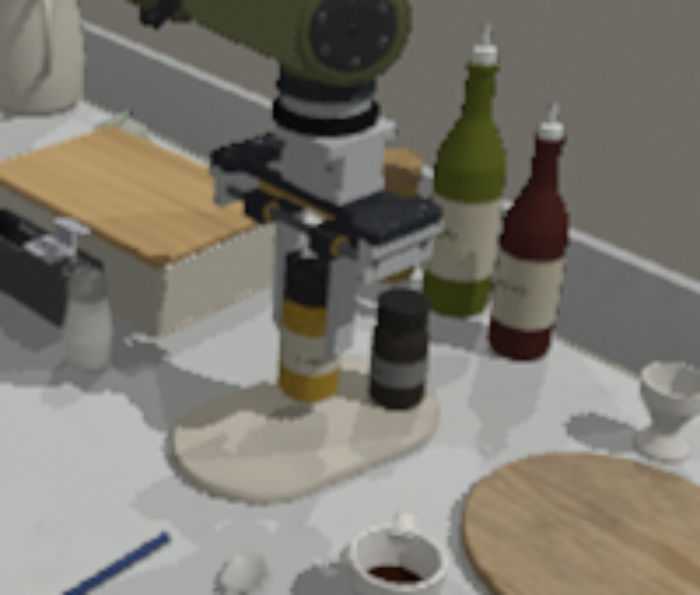

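The spice jar hangs upright over the tray (crop (310,340)), clear of the tray jar at (400,350). I'll lower it 20 mm.

>>> arm_command([
  [-1,0,0,0.012,0],
  [-1,0,0,0.006,0],
  [-1,0,0,0.0015,0],
  [-1,0,0,0.001,0],
  [-1,0,0,0,0],
  [-1,0,0,0,0],
])

```text
clock: 9.9
eef_pos: [561.0, -289.3, 55.6]
eef_rot: [-3.141, 0.0, 3.141]
wrist_force: [-0.8, -0.9, -1.3]
finger_gap: 46.2
finger_force: 14.9
```

>>> arm_command([
  [-1,0,0,0.001,0],
  [-1,0,0,0,0],
  [1,0,0,0,0],
  [1,0,0,0,0],
  [1,0,0,0,0],
  [1,0,0,0,0],
  [1,0,0,-0.03,0],
  [1,0,0,-0.045,0],
  [1,0,0,-0.045,0],
  [1,0,0,-0.051,0],
  [1,0.0127,0.0337,0,0],
  [1,0.0127,0.0337,0,0],
  [1,0.0127,0.0337,0,0],
  [1,0.0127,0.0337,0,0],
  [1,0.0127,0.0337,0,0],
  [1,0.0127,0.0337,0,0],
  [1,0.0127,0.0337,0,0],
  [1,0.0127,0.0337,0,0],
  [1,0.0127,0.0337,0,0],
  [1,0.0127,0.0337,0,0],
])

```text
clock: 12.4
eef_pos: [433.6, 48.9, 225.6]
eef_rot: [3.142, 0.0, 3.141]
wrist_force: [0.5, 0.9, -0.0]
finger_gap: 93.8
finger_force: 0.0
```

>>> arm_command([
  [1,0,0,0,0],
  [1,0,0,0.03,0],
  [1,0,0,0.03,0],
  [1,0,0,0.03,0],
  [1,0,0,0.014,0],
  [1,0,0,0,0],
  [-1,0,0,0,0],
  [-1,0,0,0,0],
  [-1,0,0,0,0],
  [-1,0,0,0,0],
  [-1,0,0,0,0],
  [-1,0,0,0,0],
  [-1,0,0,0,0],
  [-1,0,0,0,0],
])

```text
clock: 14.15
eef_pos: [434.2, 47.9, 121.5]
eef_rot: [3.141, 0.0, 3.141]
wrist_force: [-0.5, 0.9, 2.2]
finger_gap: 48.0
finger_force: 15.0
```

>>> arm_command([
  [-1,0,0,-0.02,0],
  [-1,0,0,-0.03,0],
  [-1,0,0,-0.035,0],
  [-1,0,0,-0.035,0],
  [-1,-0.0052,-0.0318,0,0],
  [-1,-0.0052,-0.0318,0,0],
  [-1,-0.0052,-0.0318,0,0],
  [-1,-0.0052,-0.0318,0,0],
  [-1,-0.0052,-0.0318,0,0],
  [-1,-0.0052,-0.0318,0,0],
  [-1,-0.0052,-0.0318,0,0],
  [-1,-0.0052,-0.0318,0,0],
  [-1,-0.0052,-0.0318,0,0],
  [-1,-0.0052,-0.0318,0,0],
  [-1,-0.0052,-0.0318,0,0],
  [-1,0,0,0.03,0],
  [-1,0,0,0.03,0],
  [-1,0,0,0.025,0],
  [-1,0,0,0.01,0],
  [-1,0,0,0,0],
])

```text
clock: 16.65
eef_pos: [491.0, -302.0, 146.2]
eef_rot: [3.141, -0.001, 3.141]
wrist_force: [-0.5, -0.0, -1.2]
finger_gap: 48.4
finger_force: 15.0
```

```bash
python3 - <<'E'
from h import *
c=cam("scene"); cv2.imwrite("pics/s2.png",cv2.resize(c["img"][130:300,290:490],None,fx=3.5,fy=3.5))
from scipy.optimize import least_squares
P=c["P"].reshape(-1,3)
for nm,c0,r,z0,z1 in(("jar",(561,-289),24.5,25,85),("mill foot",(491,-302),29,26,38),("mill up",(491,-302),24,145,165)):
    q=P[(np.hypot(P[:,0]-c0[0],P[:,1]-c0[1])<36)&(P[:,2]>z0)&(P[:,2]<z1)]
    print(nm,len(q),least_squares(lambda k:np.hypot(q[:,0]-k[0],q[:,1]-k[1])-r,c0,loss="soft_l1",f_scale=2).x.round(1),q[:,2].min())
q=P[(np.hypot(P[:,0]-491,P[:,1]+302)<33)]
for z in range(8,60,4): print(z,(abs(q[:,2]-z)<2).sum(),end=' ')
E
```

```text
jar 293 [ 560.3 -288.7] 25.127104728934114
mill foot 89 [ 489.5 -302.9] 26.426608227023735
mill up 122 [ 491.1 -303.1] 145.23047282580814
8 5 12 121 16 4 20 0 24 0 28 21 32 26 36 40 40 39 44 29 48 21 52 22 56 27
```

View pics/s2.png

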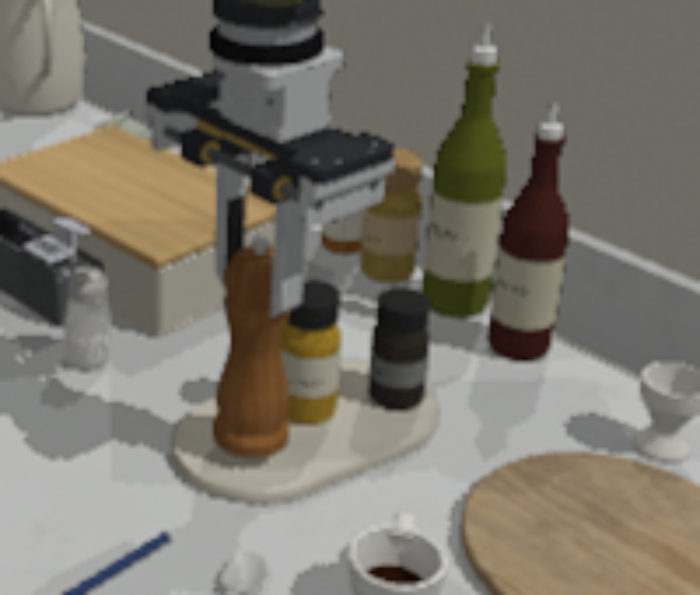

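The mill stands upright, hovering about 13 mm over the tray (crop (250,430)), and the spice jar stands next to the tray jar. I'll set the mill down.

>>> arm_command([
  [-1,0,0,0.008,0],
  [-1,0,0,0.003,0],
  [-1,0,0,0.001,0],
  [-1,0,0,0.001,0],
  [-1,0,0,0,0],
  [1,0,0,0,0],
  [1,0,0,0,0],
  [1,0,0,0,0],
  [1,0,0,0,0],
  [1,0,0,-0.03,0],
  [1,0,0,-0.045,0],
  [1,0,0,-0.02,0],
  [1,0,0,0,0],
])

```text
clock: 18.32
eef_pos: [491.5, -302.2, 229.6]
eef_rot: [-3.14, 0.002, 3.141]
wrist_force: [-0.4, 0.1, 0.0]
finger_gap: 94.3
finger_force: 0.0
```

>>> arm_command([
  [1,0,0.0315,0,0],
  [1,0,0.0315,0,0],
  [1,0,0.0315,0,0],
  [1,0,0.0315,0,0],
  [1,0,0.0315,0,0],
  [1,0,0.0315,0,0],
  [0,0,0.0315,0,0],
  [0,0,0.0315,0,0],
  [0,0,0.0315,0,0],
  [0,0,0.0315,0,0],
  [0,0,0.0315,0,0],
  [-0.3,0,0,0,0.166],
  [-0.3,0,0,0,0.166],
  [-0.3,0,0,0,0.166],
  [-0.3,0,0,0,0.166],
  [-0.3,0,0,0,0.166],
  [-0.3,0,0,0,0.166],
  [-0.3,0,0,0,0.166],
  [-0.3,0,0,0,0.166],
  [-0.3,0,0,0,0.166],
])

```text
clock: 20.82
eef_pos: [490.9, 44.5, 226.9]
eef_rot: [-3.14, -0.0, 1.641]
wrist_force: [1.0, 0.4, -0.6]
finger_gap: 32.8
finger_force: 0.0
```

```bash
python3 - <<'E'
from h import *
s=manip.read_state();print(s['joints'].round(3),s['eef_pos'].round(1),s['eef_rot'].round(3),s['finger_gap'])
from scipy.optimize import least_squares
ims=[]
for n in("top","scene"):
    c=cam(n);P=c["P"];np.savez(n+"1.npz",P=P,img=c["img"])
    hsv=cv2.cvtColor(c["img"],cv2.COLOR_BGR2HSV)
    d=(P[...,0]-488)**2+(P[...,1]-44)**2
    m=(d<45**2)&(P[...,2]>66)&(P[...,2]<88)&(hsv[...,2]<70)&(P[...,0]<520)
    q=P[m];print(n,"ridge",len(q),q.mean(0).round(1) if len(q) else 0,np.percentile(q,[5,95],axis=0).round(1) if len(q) else 0)
    m=(np.hypot(P[...,0]-491,P[...,1]+18)<40)&(P[...,2]>61)&(P[...,2]<75)&(hsv[...,2]>85)&(P[...,0]<512)
    q=P[m];print(n,"pad",len(q),q.mean(0).round(1) if len(q) else 0,np.percentile(q,[5,95],axis=0).round(1) if len(q) else 0)
    ims.append(cv2.resize(c["img"][170:230,240:340] if n=="top" else c["img"][150:250,230:400],(380,270),interpolation=cv2.INTER_CUBIC))
P=np.load("scene1.npz")["P"].reshape(-1,3)
q=P[(np.hypot(P[:,0]-491,P[:,1]+302)<33)&(P[:,2]>145)&(P[:,2]<165)];print("mill",len(q),least_squares(lambda k:np.hypot(q[:,0]-k[0],q[:,1]-k[1])-24,(491,-302)).x)
cv2.imwrite("pics/s3.png",np.hstack(ims))
E
```

```text
[ 0.016  0.156  1.647 -0.     1.341 -0.054] [490.9  44.5 226.9] [-3.14  -0.     1.641] 32.762647386421214
top ridge 36 [490.   43.5  75.5] [[483.5  14.1  66.8]
 [498.4  58.2  83.2]]
top pad 94 [494.9 -16.   67. ] [[481.9 -34.1  62.6]
 [509.4   1.7  72.6]]
scene ridge 32 [486.9  41.1  74.3] [[481.4  31.5  67.9]
 [493.5  50.6  79.6]]
scene pad 71 [495.5 -20.1  65.5] [[481.4 -37.5  63.1]
 [510.5  -1.5  68. ]]
mill 166 [ 492.97974015 -300.22939541]
```

View pics/s3.png

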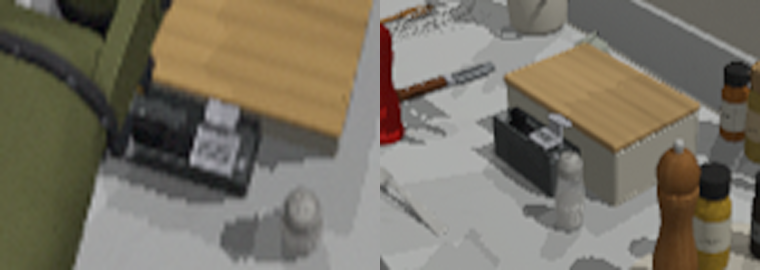

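>>> arm_command([
  [-0.3,-0.0013,-0.0035,0.03,0],
  [-0.3,0,0,0.04,0],
  [-0.3,0,0,0.04,0],
  [-0.3,0,0,0.03,0],
  [-0.3,0,0,0.015,0],
  [-0.3,0,0,0.007,0],
  [-0.3,0,0,0,0],
  [-1,0,0,0,0],
  [-1,0,0,0,0],
  [-1,0,0,0,0],
  [-1,0,0,0,0],
  [-1,0,0,0,0],
], newtons=12)

```text
clock: 22.42
eef_pos: [490.8, 43.1, 67.4]
eef_rot: [3.134, 0.0, 1.647]
wrist_force: [18.8, 2.3, -9.5]
finger_gap: 11.9
finger_force: 12.0
```

>>> arm_command([
  [-1,0,0.002,0,0],
  [-1,0,0.002,0,0],
  [-1,0,0,0,0],
])

```text
clock: 22.8
eef_pos: [491.3, 43.1, 67.2]
eef_rot: [-3.14, 0.0, 1.647]
wrist_force: [-9.8, -1.8, 13.6]
finger_gap: 12.0
finger_force: 12.0
```

>>> arm_command([
  [-1,0,-0.0013,0,0],
  [-1,0.003,0,0,0],
  [-1,0.004,0,0,0],
  [-1,0.004,0,0,0],
  [-1,0.004,0,0,0],
  [-1,0.004,0,0,0],
  [-1,0.004,0,0,0],
  [-1,0.004,0,0,0],
  [-1,0.003,0,0,0],
  [-1,0.002,0,0,0],
  [-1,0,0,0,0],
])

```text
clock: 24.18
eef_pos: [488.9, 73.9, 67.2]
eef_rot: [3.14, 0.002, 1.647]
wrist_force: [0.9, -11.8, 7.1]
finger_gap: 11.6
finger_force: 12.0
```

>>> arm_command([
  [-1,0.001,0,0,0],
  [-1,0.001,0,0,0],
  [-1,0,0,0,0],
])

```text
clock: 24.55
eef_pos: [488.8, 75.2, 66.9]
eef_rot: [3.14, 0.003, 1.647]
wrist_force: [2.5, -17.5, 3.4]
finger_gap: 12.0
finger_force: 12.0
```

>>> arm_command([
  [-0.3,0,0,0,0],
  [-0.3,0,0,0,0],
  [-0.3,0,0,0,0],
  [-0.3,0,0,-0.02,0],
  [-0.3,0,0,-0.03,0],
  [-1,0,0,-0.02,0],
  [-1,-0.031,-0.0007,0,-0.174],
  [-1,0,0,0,-0.174],
  [-1,0,0,0,-0.174],
  [-1,0,0,0,-0.174],
  [-1,0,0,0,-0.174],
  [-1,0,0,0,-0.174],
  [-1,0,0,0,-0.174],
  [-1,0,0,0,-0.174],
  [-1,0,0,0,-0.174],
  [-1,0,0,0,0],
])

```text
clock: 26.55
eef_pos: [489.7, 46.3, 136.3]
eef_rot: [3.142, -0.0, -3.071]
wrist_force: [0.1, 0.2, 0.4]
finger_gap: 0.6
finger_force: 0.0
```

```bash
python3 - <<'E'
from h import *
s=manip.read_state();print(s['eef_pos'].round(1),s['eef_rot'].round(3),s['finger_gap'])
P=cam("scene"); c=P; P=c["P"]; hsv=cv2.cvtColor(c["img"],cv2.COLOR_BGR2HSV)
m=(P[...,1]>0)&(P[...,1]<110)&(P[...,2]>66)&(P[...,2]<82)&(hsv[...,2]<70)&(P[...,0]<505)&(P[...,0]>465)
q=P[m];print("ridge",len(q),q.mean(0).round(1),np.percentile(q,[5,50,95],axis=0).round(1))
E
```

```text
[489.7  46.3 136.3] [ 3.142 -0.    -3.071] 0.6497401479371318
ridge 30 [484.3  71.   74.5] [[479.6  63.3  66.7]
 [482.7  69.6  75.9]
 [491.5  81.3  79.6]]
```

The tab ridge moved about 32 mm, so it is fully aside. Next is the catch.

>>> arm_command([
  [-1,0.0007,-0.0322,0,0],
  [-1,0,-0.0322,0,0],
  [-1,0,0,0.03,0],
  [-1,0,0,0.03,0],
  [-1,0,0,0.008,0],
  [-1,0,0,0,0],
  [-1,0,0,0.003,0],
  [-1,0,0,0.003,0],
  [-1,0,0,0.003,0],
  [-1,0,0,0,0],
  [-1,0,0,0,0],
])

```text
clock: 27.98
eef_pos: [491.1, -18.4, 60.0]
eef_rot: [3.142, -0.006, -3.071]
wrist_force: [-22.8, -2.7, 20.5]
finger_gap: 0.6
finger_force: 13.0
```

```bash
python3 - <<'E'
from h import *
P=cam("scene")["P"]
m=(np.abs(P[...,0]-613)<90)&(np.abs(P[...,1]-16)<120)
z=P[...,2][m]; print([(z0,((z>z0)&(z<z0+20)).sum()) for z0 in range(0,260,20)])
E
```

```text
[(0, np.int64(622)), (20, np.int64(235)), (40, np.int64(347)), (60, np.int64(243)), (80, np.int64(2)), (100, np.int64(3)), (120, np.int64(1)), (140, np.int64(3)), (160, np.int64(82)), (180, np.int64(10)), (200, np.int64(1)), (220, np.int64(0)), (240, np.int64(6))]
```

The lid is off its seat. I'll retract now.

>>> arm_command([
  [-1,0,0,-0.005,0],
  [-1,0.003,0,-0.02,0],
  [-1,0,0,-0.04,0],
  [-1,0,0,-0.05,0],
  [-1,0,0,-0.05,0],
  [-1,0,0,0,0],
])

```text
clock: 28.78
eef_pos: [492.1, -18.5, 228.5]
eef_rot: [-3.14, 0.008, -3.071]
wrist_force: [-0.2, 0.1, -1.1]
finger_gap: 0.4
finger_force: 0.0
```

```bash
python3 - <<'E'
from h import *
s=manip.read_state();print(s['eef_pos'].round(1),s['eef_rot'].round(3),s['wrist_force'])
c=cam("scene");t=cam("top")
cv2.imwrite("pics/s4.png",np.hstack([cv2.resize(c["img"][120:270,180:420],(400,250)),cv2.resize(t["img"][110:260,180:420],(400,250))]))
a=.073;Rm=np.array([[np.cos(a),-np.sin(a)],[np.sin(a),np.cos(a)]])
for n,k in(("scene",c),("top",t)):
    P=k["P"].reshape(-1,3);B=P.copy();B[:,:2]=(P[:,:2]-[616,16])@Rm
    q=B[(B[:,2]>120)&(B[:,2]<260)&(abs(B[:,1])<125)&(B[:,0]>60)&(B[:,0]<180)]
    print(n,"lid",len(q),q.max(0).round(),q.min(0).round())
    r=B[(abs(B[:,2]-70)<4)&(abs(B[:,1])<140)&(B[:,0]>-90)&(B[:,0]<95)]; print("rim",len(r),np.percentile(r,[2,98],axis=0).round(1))
    f=B[(abs(B[:,2]-6)<5)&(abs(B[:,1])<130)&(abs(B[:,0])<85)]; print("floor",len(f),np.percentile(f,[1,50,99],axis=0).round(1))
    h=cv2.cvtColor(k["img"],cv2.COLOR_BGR2HSV).reshape(-1,3)
    m=(P[:,2]>8)&(P[:,2]<24)&(P[:,0]>405)&(P[:,0]<615)&(abs(P[:,1]-334)<28)
    q=P[m&(P[:,0]<505)&(h[:,1]>80)];g=P[m&(P[:,0]>515)]
    print("knife",len(q),q.mean(0).round(1),len(g),g.mean(0).round(1))
E
```

```text
[492.1 -18.5 228.5] [-3.14   0.008 -3.071] [-0.23444955  0.06933825 -1.08569557]
scene lid 1839 [121. 125. 247.] [  87. -125.  120.]
rim 314 [[ -84.7 -131.6   66.2]
 [  85.6  129.4   73.4]]
floor 587 [[ -84.2 -129.2    1.7]
 [  33.7   30.1    5.6]
 [  79.5  127.4   10.7]]
knife 74 [456.7 327.4  13.4] 59 [555.5 327.7  10.3]
top lid 1668 [126. 125. 253.] [  90. -125.  120.]
rim 173 [[ -81.7 -127.8   66.2]
 [  87.3  125.9   73.7]]
floor 584 [[ -82.5 -128.9    1.4]
 [  28.2  -90.4    6.4]
 [  80.4   98.    10.8]]
knife 126 [459.4 334.1  15.4] 139 [561.2 333.   12.4]
```

View pics/s4.png

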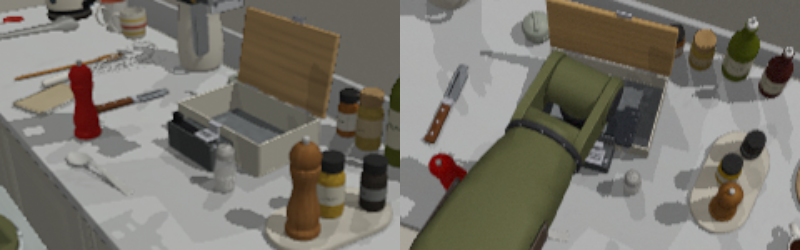

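The lid stands fully open and the box is empty: hinge-side lid at (285,60) in the left half of the picture, interior at (255,115). The mill and both jars stand on the tray at (320,190). Going to the knife.

>>> arm_command([
  [0.5,0,0,0,0.08],
  [0.5,0,0.0318,0,0],
  [0.5,0,0.0318,0,0],
  [0.5,0,0.0318,0,0],
  [0.5,0,0.0318,0,0],
  [0.5,0,0.0318,0,0],
  [0.5,0,0.0318,0,0],
  [0.5,0,0.0318,0,0],
  [0.5,0,0.0318,0,0],
  [0.5,0,0.0318,0,0],
  [0.5,0,0.0318,0,0],
  [0.5,-0.001,0.0318,0,0],
  [0.5,0,0,0.04,0],
  [0.5,0,0,0.04,0],
  [0.5,0,0,0.04,0],
  [0.5,0,0,0.03,0],
  [0.5,0,0,0.02,0],
  [0.5,0,0,0,0],
  [0.5,0,0,0,0],
])

```text
clock: 31.25
eef_pos: [494.8, 331.4, 54.6]
eef_rot: [3.142, 0.0, 3.133]
wrist_force: [0.0, 0.5, -0.5]
finger_gap: 70.1
finger_force: 0.0
```

```bash
python3 - <<'E'
from h import *
s=manip.read_state();print(s['joints'].round(2))
c=cam("scene");P=c["P"];np.set_printoptions(suppress=True)
cv2.imwrite("pics/s5.png",cv2.resize(c["img"][90:240,130:370],(720,450),interpolation=cv2.INTER_CUBIC))
E
```

```text
[ 0.53  0.56  1.53  0.    1.06 -1.03]
```

View pics/s5.png

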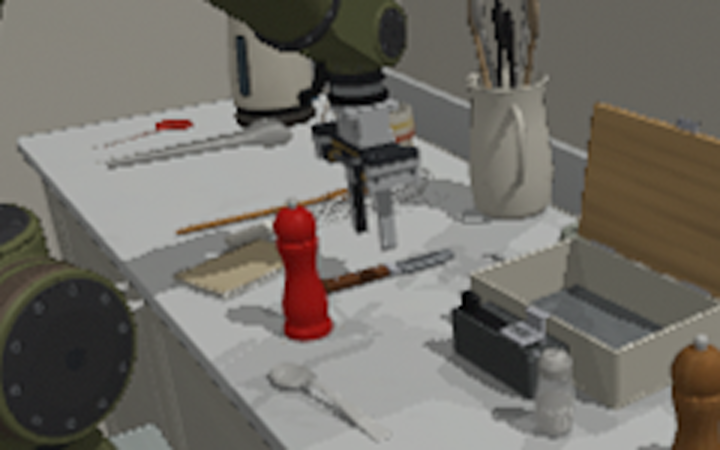

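The fingers straddle the knife near mid-length ((375,225)), well clear of the red mill at (300,270). I'll descend and grip.

>>> arm_command([
  [0.5,-0.002,0,0.025,0],
  [0.5,0,0,0.015,0],
  [0.5,0,0,0.007,0],
  [0.5,0,0,0.003,0],
  [0.5,0,0,0,0],
  [-1,0,0,0,0],
  [-1,0,0,0,0],
  [-1,0,0,0,0],
  [-1,0,0,0,0],
  [-1,0,0,0,0],
  [-1,0,0,0,0],
], newtons=25)

```text
clock: 32.67
eef_pos: [496.7, 331.4, 4.4]
eef_rot: [3.142, 0.0, 3.133]
wrist_force: [0.7, 0.5, -1.0]
finger_gap: 20.7
finger_force: 25.0
```

>>> arm_command([
  [-1,0,0,-0.02,0],
  [-1,0,0,-0.04,0],
  [-1,0,0,-0.04,0],
  [-1,0,0,-0.04,0],
  [-1,0,0,-0.04,0],
  [-1,0,0,0,0.1654],
  [-1,0,0,0,0.1654],
  [-1,0,0,0,0.1654],
  [-1,0,0,0,0.1654],
  [-1,0,0,0,0.1654],
  [-1,0,0,0,0.1654],
  [-1,0,0,0,0.1654],
  [-1,0,0,0,0.1654],
  [-1,0,0,0,0.1654],
  [-1,0,0,0,0],
])

```text
clock: 34.55
eef_pos: [496.7, 331.3, 185.6]
eef_rot: [3.141, -0.0, 1.645]
wrist_force: [-0.2, -0.1, -0.8]
finger_gap: 20.5
finger_force: 25.0
```

>>> arm_command([
  [-1,-0.0312,0.0076,0,0],
  [-1,-0.0312,0.0076,0,0],
  [-1,-0.0312,0.0076,0,0],
  [-1,-0.0312,0.0076,0,0],
  [-1,-0.0312,0.0076,0,0],
  [-1,-0.0312,0.0076,0,0],
  [-1,-0.0312,0.0076,0,0],
  [-1,-0.0312,0.0076,0,0],
  [-1,-0.0312,0.0076,0,0],
  [-1,-0.0312,0.0076,0,0],
  [-1,0,0,0,0],
  [-1,0,0,0,0],
])

```text
clock: 36.05
eef_pos: [595.2, 26.2, 184.8]
eef_rot: [3.141, -0.0, 1.646]
wrist_force: [-0.3, 0.4, -1.2]
finger_gap: 20.7
finger_force: 25.0
```

```bash
python3 - <<'E'
from h import *
c=cam("scene")
cv2.imwrite("pics/s6.png",cv2.resize(c["img"][90:240,230:400],(680,600),interpolation=cv2.INTER_CUBIC))
E
```

```text
(no output)
```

View pics/s6.png

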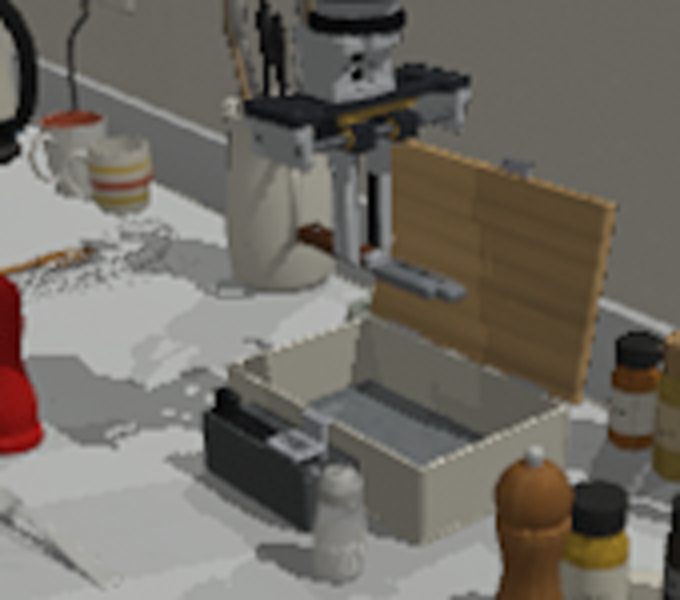

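The knife is held level along the box's width over the interior, with clearance to the lid.

>>> arm_command([
  [-1,0,0,0.03,0],
  [-1,0,0,0.03,0],
  [-1,0,0,0.03,0],
  [-1,0,0,0.03,0],
  [-1,0,0,0.02,0],
  [-1,0,0,0.015,0],
  [-1,0,0,0.01,0],
  [-1,0,0,0.006,0],
  [-1,0,0,0.001,0],
  [-1,0,0,0,0],
  [-1,0,0,0,0],
])

```text
clock: 37.48
eef_pos: [595.6, 25.8, 12.8]
eef_rot: [3.141, 0.0, 1.644]
wrist_force: [0.5, 0.1, -1.6]
finger_gap: 20.6
finger_force: 25.0
```

>>> arm_command([
  [-1,0,0,0.001,0],
  [-1,0,0,0.001,0],
  [-1,0,0,0,0],
  [-0.2,0,0,0,0],
  [-0.2,0,0,0,0],
  [-0.2,0,0,0,0],
  [-0.2,0,0,-0.02,0],
  [-0.2,0,0,-0.04,0],
  [-0.2,0,0,-0.05,0],
  [-0.2,0,0,-0.05,0],
  [-0.2,0,0,-0.05,0],
  [-0.2,0,0,-0.03,0],
  [-0.2,-0.03,-0.03,0,0],
  [-0.2,0,-0.04,0,0],
  [-0.2,0,-0.04,0,0],
  [-0.2,0,-0.04,0,0],
  [-0.2,0,-0.04,0,0],
  [-0.2,0,0,0,0],
])

```text
clock: 39.72
eef_pos: [406.7, -18.1, 252.2]
eef_rot: [3.139, 0.001, 1.644]
wrist_force: [-0.5, 0.8, 0.7]
finger_gap: 37.7
finger_force: 0.0
```

```bash
python3 - <<'E'
from h import *
c=cam("scene");t=cam("top")
cv2.imwrite("pics/s7.png",np.hstack([cv2.resize(k["img"][v:v+150,u:u+200],(400,300),interpolation=cv2.INTER_CUBIC) for k,u,v in((c,230,130),(t,230,110))]))
a=.073;Rm=np.array([[np.cos(a),-np.sin(a)],[np.sin(a),np.cos(a)]])
for k in(c,t):
    P=k["P"].reshape(-1,3);B=P.copy();B[:,:2]=(P[:,:2]-[616,16])@Rm
    m=(abs(B[:,0])<70)&(abs(B[:,1])<120)&(B[:,2]>13)&(B[:,2]<40); q=B[m]
    print(len(q),np.percentile(q,[3,50,97],axis=0).round(1))
    l=B[(B[:,2]>120)&(B[:,2]<260)&(abs(B[:,1])<125)&(B[:,0]>60)&(B[:,0]<180)];print("lid",l.max(0).round())
E
```

```text
31 [[-21.3 -47.5  13.7]
 [-16.3  16.4  18.9]
 [-11.3  81.8  20.6]]
lid [124. 125. 247.]
194 [[ -35.3 -100.4   13.2]
 [ -16.5  -43.4   15.9]
 [  47.5   92.    23.2]]
lid [127. 125. 249.]
```

View pics/s7.png

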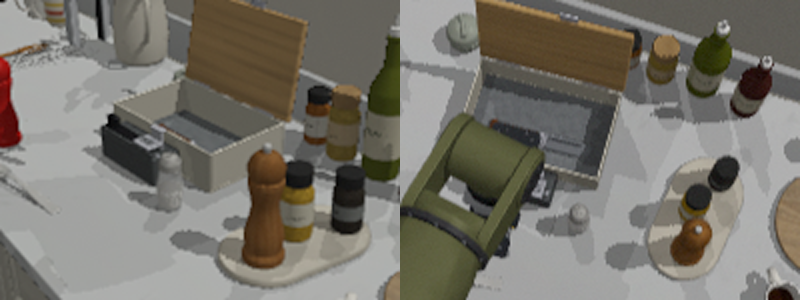

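The knife lies flat in the box with its top about 20 mm up, as expected. The lid is open, the mill and jar are upright on the tray, and the gripper is clear of everything.

```bash
python3 -c "
from cell import ticket
print(ticket.sign_off())"
```

```text
the job is handed in; nothing more can be done
None
```

The job is handed in at about 40 s: the mill and spice jar stand on the tray, the lock tab is fully aside, the lid is open, and the knife lies flat in the box.

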